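# Close a wound choke in its split housing and hold it shut

### The arm

A 6-joint arm with a two-finger parallel gripper is mounted at the origin on the work surface. World frame = base frame: x ahead of the robot, y to its left, z up, the work surface at z = 0. Lengths are in m, angles in rad, forces in N, time in s.
With the tool pointing down it reaches from about 0.225 to 0.875 m from the base axis. Payload 3.4 kg.
Tool frame: the origin (TCP) lies between the finger pads; the fingertips stand 8 mm ahead of it and the grasp point (between the pads) lies 11 mm behind it; z points along the fingers, y is the line along which they close (so a half turn about z gives the same grasp; the last joint's range is limited). The gripper opens to 85 mm and grips with 20 to 120 N. Pads are 22 mm wide; open, the fingers measure 114 mm over their backs; the gripper's body (76 mm by 85 mm) begins 54 mm behind the grasp point. The pads swing forward as they close: fully open they stand 13 mm farther back than shut.
Start: joints at [1.046, 0.276, 1.505, -0, 1.361, -0.121], TCP at [0.226, 0.529, 0.239] pointing down, gripper open.
Joint ranges: [-2.89, 2.89], [-0.75, 2.08], [0.22, 2.7], [-1.18, 4.32], [0.11, 2.71], [-2.7, 2.7]. Speed limits (rad/s): [2.57, 2.57, 3.14, 3.14, 3.14, 3.14].

### API

Orientations are given as a rotation vector (axis times angle).
In Python, from station import sensors, imaging, ticket, spotter gives the robot as it stands. The module is installed in compiled form; this text tells all that it offers.
- The arm moves only by the shell command python3 -m creep 'ROWS'. ROWS is JSON, a list of rows, each a list of 7 numbers: the shift along the tool's x, y, z in mm, then the turn, a rotation vector about the tool's x, y, z in degrees, then the finger opening in mm, from 0 to 85.4. A call has 1 to 12 rows; each row shifts and turns the commanded pose from where the row before left it, along the tool's axes as they then stand; what a row does not reach is not made up. A row lasts 1/12 s, in which the tool goes at most 41.7 mm and 7.16 degrees, less where a joint would pass 70% of its speed; a pose out of reach is approached as far as the arm can. A call with a gripper value outside its range is refused whole. The fingers move at their own pace and stop on an object; the grip force is fixed at half the most. Time passes only in rows, so rows that do not move let the fingers close. It gives the time, the measured TCP pose, the force, the opening and the grip force at its end, in the units of the state.
- sensors.get_state(): the state, without advancing time (a new reading comes with each control period).
- imaging.get_image(name): name is "side" or "top"; returns a dict with "image" (400x640x3 uint8, red, green, blue), "depth" (400x640 float32, m along the optical axis (not along the pixel's ray), 0 where there is no reading), "fx", "fy", "cx", "cy" (pixels), "R" (3x3) and "t" (3): a world point X has camera coordinates R X + t. Camera axes: x right, y down, z forward; pixel columns grow to the right and rows downward; lengths in m; the calibration is good to about 2 mm. A picture is of the moment at which its call begins.
- ticket.finish_job(): hands the job in; it is judged then, once.
Trained networks look in a picture, given as the dict that the camera call returned (one of the last four; its "shot" number tells which), for a name from the list of things; names that differ only in an ending like _2 or _b are one class to them, and where a whole thing is asked for, a point or a joint stands for the part that bears it (a point fixed in the world has none). Each returns a list of dicts, best first, with "p" (0 to 1); they miss things now and then, are a little off and sometimes report something else, mostly with a low value. They report only what shows in the picture. A call takes as long as a camera call. They do not tell look-alikes from the thing itself.
- spotter.spot_in(target, picture): "centre" ([x, y, z] in m, in the coordinates of the camera as it stood for that picture, good to about 4 mm: the middle of the surface that is visible of it).
- spotter.trace(target, picture): "region" (400x640 bool, what is visible of it).
The state is a dict: "clock": time; "joints": joint angles; "joint_vel": joint speeds; "effort": joint torques, N m; "tcp_pos": TCP position; "orientation": TCP orientation; "force": force on the tool from outside, world axes, zero at the start; "torque": the same for the moment, N m; "grip_width": finger opening in m; "grasp_force": force on a finger pad.
Only numpy, scipy, OpenCV 4.12 (cv2) and the standard library are available. Lean on these libraries where they do the work, as an engineer would, in place of code of your own. Each camera call takes 0.05 s, during which the arm holds its last target. There are 200 camera calls.

### The job

Assemble the choke: slide the biggest of the three wound coils (wide and tall) up off its spindle and set it over the round boss in the middle of the housing's base half, which is clamped in the nest. Then fit the tall cover, mouth down, onto the base's two dowels and push it down against the spring under the coil until the faces meet, leaving the other coils, the low cover and everything else on the bench where they are. Finish while holding the two halves pressed together: do not let go, because the spring lifts the cover again.

Things in the scene. Friction and masses are not known exactly. Their poses are not given: they have to be found in the camera images.
- coil: The coil to use: black bobbin wound with copper, 44 mm outer diameter, 30 mm tall, 19 mm bore right through; about 0.17 kg. Origin: centre of its underside, z up along its axis. It stands on any one of the rack's three spindles. Grip its outside from above, fingers closing across the row of spindles (most room there).
- rack: Fixed aluminium plate 230 x 76 mm, 12 mm thick; the coils stand on its top. Three upright spindles, 13 mm in diameter, rise 50 mm above its top, in a row along its x axis at x = -80, 0, +80 mm. Origin: centre of its underside, on the bench. It is on the left of the bench in some starts, on the right in others, the tall cover on the other side.
- base_face (a point): Centre of the upward mating face of the aluminium base half (140 x 60 mm, long along this x; z up), 24 mm above the bench, clamped in the nest near the bench's middle. Around this point rises a dark boss, 16 mm in diameter, 24 mm above the face, its tip tapered. At x = +42 and -42 mm stand two steel dowels, 7 mm in diameter, 16 mm above the face, the last 5 mm tapered.
- nest: Fixed steel nest plate, 176 x 100 mm, 14 mm thick, that carries the base half. Low clamps hold the ends of the base at x beyond 62 mm either way, up to 12 mm above the mating face. Origin: centre of its underside, on the bench; x along the dowels.
- spring_ring (a joint): How far the sprung steel ring around the boss (40 mm in diameter) is pushed down, in m: 0 free, its top 6 mm above the mating face; 0.005 with the coil in and the cover shut. The coil rests on it; the weights of coil and cover do not push it down. Its force begins at 6 N and is about 10 N when shut.
- cover: Tall aluminium cover: box open below, finned on top, 60 x 56 mm, 37 mm tall, cavity 50 x 50 x 31 mm deep, two ears 8 mm thick at its foot make it 108 mm long in x, each with an 8.5 mm through hole at x = +42, -42 mm. 0.18 kg. Origin: centre of its underside. Stands mouth down; fits either way round. Grip its plain 56 mm sides (along y). On the dowels it stays 5 mm open; 10 to 20 N down shuts it.
- coil_small: Bystander: coil 32 mm in diameter, 30 mm tall, on another spindle. Origin: centre of its underside.
- coil_flat: Bystander: coil 44 mm in diameter but only 14 mm tall, on the remaining spindle. Origin: centre of its underside.
- cover_low: Bystander: low cover of the same outline as the tall one but only 20 mm tall, beyond the nest. Origin: centre of its underside.
- board: Bystander: green circuit board 100 x 170 mm, flat on the bench. Origin: centre of its underside.
- bottle: Bystander: white bottle 44 mm in diameter, 100 mm tall. Origin: centre of its underside.
- screwdriver: Bystander: screwdriver 170 mm long lying between the robot and the nest. Origin: under its middle.
- jar: Bystander: amber jar 56 mm in diameter, 60 mm tall. Origin: centre of its underside.
- tweezers: Bystander: steel tweezers 130 mm long, flat on the bench. Origin: under their middle.
Mind the look-alikes: they are no part of the job. What is shaped like the coil but red is not meant.

How it is judged:
By the outcome, as a careful person would: the job done as asked, in the order asked, and still so for the second after the job is handed in, while the arm keeps its last pose, push and grip.
It also fails if it takes over 58 s, if anything falls off the work surface, if the arm or the gripper's body presses on something with over 40 N, if the wrist force passes 120 N, or if a joint passes its speed limit or range.

## Working session

There is one attempt and no reset: what is moved stays moved. The work goes in short steps, Python scripts to look and compute and a shell command to move; the robot and the scene stay as the last step left them, time stands still between calls to the robot, and variables do not carry over. Pictures are saved under pics/ and viewed, at most 12 in all, crops included, and the job is handed in when it is done.

```bash
mkdir -p pics
cat > h.py <<'E'
import numpy as np, cv2
from station import sensors, imaging, ticket, spotter
def pts(p):
    d=p["depth"]; v,u=np.mgrid[0:400,0:640]
    c=np.stack([(u-p["cx"])/p["fx"]*d,(v-p["cy"])/p["fy"]*d,d],-1)
    w=(c-p["t"])@p["R"]
    w[d==0]=np.nan
    return w
def save(p,n): cv2.imwrite("pics/"+n,p["image"][:,:,::-1])
E
python3 - <<'E'
from h import *
s=sensors.get_state(); print(s)
for n in("top","side"):
    p=imaging.get_image(n); save(p,n+"0.png"); print(n,p["fx"],-p["R"].T@p["t"]); np.savez(n+"0.npz",**{k:p[k] for k in("image","depth","R","t","fx","fy","cx","cy")})
    for t in("coil","rack","cover","base_face","nest","cover_low","coil_small","coil_flat"):
        for r in spotter.spot_in(t,p)[:3]: print(t,round(r["p"],2),((np.array(r["centre"])-p["t"])@p["R"]).round(3))
E
```

```text
{'clock': 0.0, 'joints': array([ 1.04599879e+00,  2.76575673e-01,  1.50612345e+00, -2.13745169e-05,
        1.36067844e+00, -1.21014295e-01]), 'joint_vel': array([0.00173411, 0.00086971, 0.00067634, 0.00122937, 0.00128304,
       0.00067143]), 'effort': array([ 5.92268170e-04, -4.16767859e+01, -2.45810902e+01, -3.39542876e-04,
        1.11317620e-02,  2.83531278e-06]), 'tcp_pos': array([0.22568236, 0.52831103, 0.23845456]), 'orientation': array([-6.29844523e-01, -3.07724865e+00,  2.66877156e-03]), 'force': array([ 0.21484615, -0.80006101, -0.42435546]), 'torque': array([-0.02436733, -0.03485348,  0.00644514]), 'grasp_force': 0.0, 'grip_width': 0.08566047084819797}
top 500.21832311556136 [0.25726652 0.00424675 1.41438039]
coil 0.69 [ 0.424 -0.386  0.03 ]
coil 0.66 [ 0.447 -0.265  0.043]
coil 0.66 [ 0.341 -0.249  0.03 ]
rack 0.95 [ 0.529 -0.252  0.006]
cover 0.93 [0.526 0.3   0.032]
base_face 0.94 [ 0.55  -0.035  0.022]
nest 0.62 [ 0.553 -0.03   0.026]
cover_low 0.63 [0.722 0.036 0.012]
cover_low 0.43 [ 0.554 -0.03   0.025]
coil_flat 0.57 [ 0.524 -0.255  0.023]
side 432.53183165295525 [ 0.23276441 -0.64201028  0.92532018]
coil 0.83 [ 0.446 -0.277  0.041]
coil 0.66 [ 0.339 -0.26   0.028]
coil 0.59 [ 0.429 -0.384  0.028]
rack 0.96 [ 0.524 -0.264  0.012]
cover 0.62 [0.528 0.293 0.029]
base_face 0.9 [ 0.554 -0.036  0.028]
nest 0.82 [ 0.549 -0.049  0.023]
cover_low 0.86 [0.727 0.033 0.014]
cover_low 0.5 [0.53  0.292 0.027]
coil_small 0.54 [ 0.603 -0.26   0.037]
coil_flat 0.72 [ 0.525 -0.257  0.024]
coil_flat 0.46 [ 0.601 -0.257  0.031]
```

View pics/top0.png

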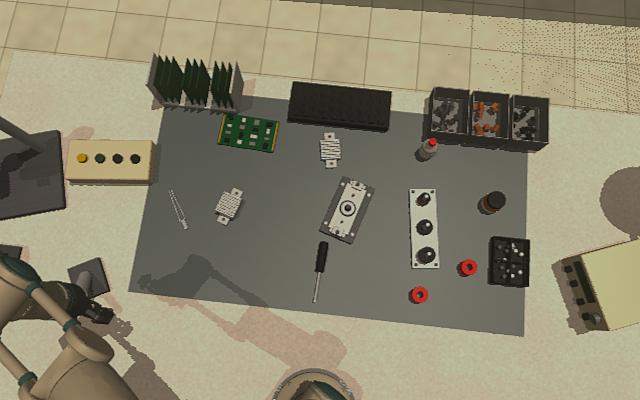

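View pics/side0.png

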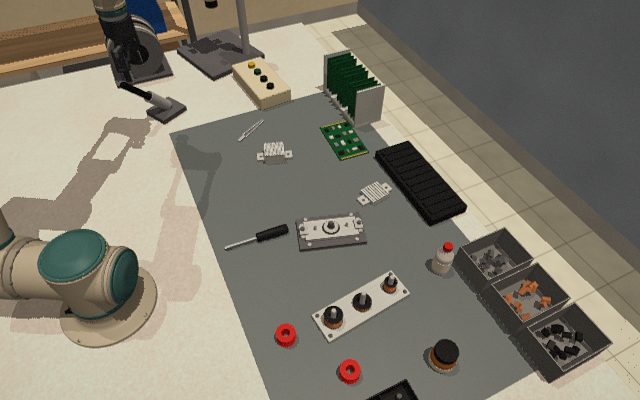

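The top view shows the rack at (424,228) with three coils, the nest at (347,209), the tall cover at (229,206) and the low cover at (330,150). The near coil at (426,255) looks like the big one. Next I measure.

Run:
```python
from h import *
P={n:dict(np.load(n+"0.npz")) for n in("top","side")}
def rect(w,m,name):
    q=w[m][:,:2].astype(np.float32)
    (c,s,a)=cv2.minAreaRect(q*1000); print(name,len(q),np.round(c,1),np.round(s,1),round(a,1),"med",np.median(w[m],0).round(4))
for n,p in P.items():
    w=pts(p); x,y,z=w[...,0],w[...,1],w[...,2]
    bx=lambda cx,cy,r:(abs(x-cx)<r)&(abs(y-cy)<r)
    print(n,"bench z",np.nanmedian(z[bx(.45,.15,.04)]))
    rect(w,(abs(y+.257)<.06)&(abs(x-.525)<.15)&(z>.007)&(z<.017),"rack")
    for cx in(.447,.525,.603):
        m=bx(cx,-.257,.03)
        zz=z[m]; print("coil",cx,"hist",np.histogram(zz[zz>.016],bins=np.arange(.016,.076,.006)))
        for lo,hi in((.022,.030),(.036,.048),(.056,.07)):
            k=m&(z>lo)&(z<hi)
            if k.sum()>4: rect(w,k,f" z{lo}")
    m=bx(.527,.296,.08); rect(w,m&(z>.028)&(z<.045),"cover top"); rect(w,m&(z>.004)&(z<.014),"cover ears")
    m=bx(.553,-.033,.12)
    rect(w,m&(z>.009)&(z<.045)&(y>-.15),"nest+base"); rect(w,m&(z>.019)&(z<.028),"base face"); rect(w,bx(.553,-.033,.02)&(z>.040),"boss"); rect(w,m&(z>.034),"high")
```

```text
top bench z -0.0011370157366777129
rack 1448 [ 514.3 -259.2] [112.5 262.3] 87.2 med [ 0.5307 -0.2533  0.0112]
coil 0.447 hist (array([30,  6, 11, 68, 85, 11,  4, 13,  2]), array([0.016, 0.022, 0.028, 0.034, 0.04 , 0.046, 0.052, 0.058, 0.064,
       0.07 ]))
 z0.022 10 [ 442.4 -257.1] [30.4 20. ] 5.2 med [ 0.4372 -0.26    0.0272]
 z0.036 154 [ 448.5 -265.8] [40.2 43.3] 76.6 med [ 0.4484 -0.2657  0.0409]
 z0.056 18 [ 448.9 -265.3] [10.9 11.3] 81.7 med [ 0.4485 -0.2655  0.0605]
coil 0.525 hist (array([ 35, 101,  25,   3,   2,   3,   5,  11,   3]), array([0.016, 0.022, 0.028, 0.034, 0.04 , 0.046, 0.052, 0.058, 0.064,
       0.07 ]))
 z0.022 121 [ 528.  -256.7] [41.2 41.8] 50.7 med [ 0.5272 -0.2548  0.0257]
 z0.056 16 [ 527.3 -256.7] [11.1 12.6] 32.9 med [ 0.5272 -0.2564  0.0603]
coil 0.603 hist (array([22,  8,  7, 25, 38,  8,  7,  8,  1]), array([0.016, 0.022, 0.028, 0.034, 0.04 , 0.046, 0.052, 0.058, 0.064,
       0.07 ]))
 z0.022 8 [ 600.  -244.7] [23.2 13.3] 81.3 med [ 0.5983 -0.242   0.0235]
 z0.036 58 [ 608.  -248.2] [30.4 29.5] 4.1 med [ 0.6055 -0.2453  0.0417]
 z0.056 15 [ 607.4 -
[... 1471 characters left out ...]
, 0.052, 0.058, 0.064,
       0.07 ]))
 z0.022 23 [ 605.4 -251.4] [17.2 25. ] 75.6 med [ 0.5983 -0.2546  0.0263]
 z0.036 87 [ 609.  -246.2] [30.7 30.1] 76.4 med [ 0.6048 -0.2504  0.0399]
 z0.056 18 [ 608.8 -247.9] [9.7 8.6] 89.4 med [ 0.6086 -0.2476  0.059 ]
cover top 267 [530.6 302.5] [60.6 59.7] 71.3 med [0.5294 0.3013 0.0332]
cover ears 149 [537.2 295.1] [ 78.2 168.4] 72.7 med [0.52   0.288  0.0069]
nest+base 2091 [534.7 -26.3] [103.5 224.5] 72.3 med [ 0.5485 -0.0409  0.0204]
base face 950 [532.2 -22.8] [ 76.8 219.9] 67.8 med [ 0.5492 -0.0343  0.0227]
boss 21 [557.3 -33.9] [13.2 10.4] 11.5 med [ 0.557  -0.0345  0.0453]
high 52 [558.6 -34.6] [ 11.8 153.3] 73.8 med [ 0.5573 -0.0368  0.0379]
```

Run:
```python
import numpy as np,cv2
p=np.load("top0.npz");q=np.load("side0.npz")
a=cv2.resize(p["image"][165:285,195:455][:, :],None,fx=3,fy=3,interpolation=2)
b=cv2.resize(q["image"][195:345,225:425],None,fx=3,fy=3,interpolation=2)
b=b[:,:600][:240] if 0 else b
o=np.zeros((600,800,3),np.uint8); a=a[:360,:780]; o[:360,:780]=a
b2=cv2.resize(q["image"][200:340,230:420],None,fx=1.7,fy=1.7); o[360:360+238,:323]=b2[:238]
c2=cv2.resize(p["image"][175:245,310:380],None,fx=3.4,fy=3.4,interpolation=2); o[360:598,400:638]=c2
cv2.imwrite("pics/crop1.png",o[:,:,::-1])
```

```text
(no output)
```

View pics/crop1.png

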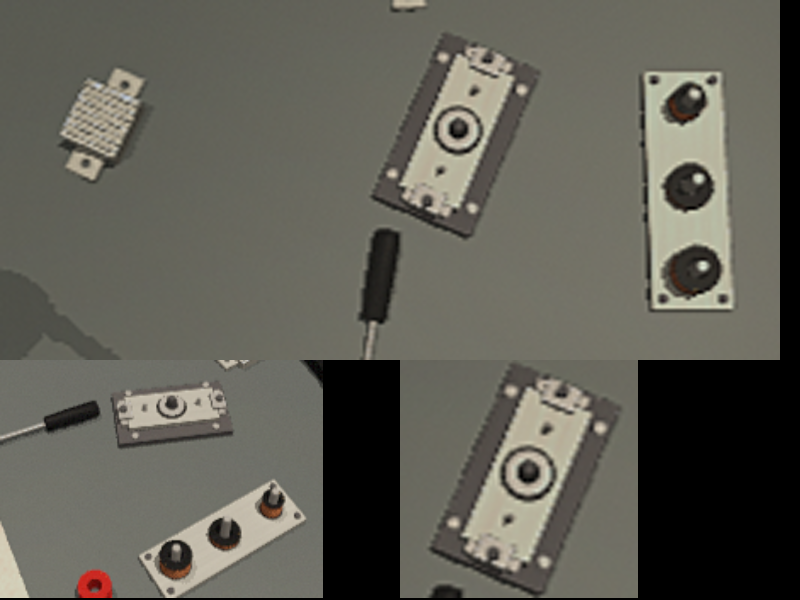

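The crop confirms it: the big coil is on the spindle nearest the robot, and the base and cover are yawed about -23°. Next I get precise base and cover yaws, plus a move helper.

```bash
cat >> h.py <<'E'
from scipy.spatial.transform import Rotation as Ro
def go(x,y,z,ydeg=None,s=None):
    """shift in the present tool axes (mm) and turn about tool z (deg) to reach a TCP target, tool y line at ydeg"""
    s=s or sensors.get_state(); R=Ro.from_rotvec(s["orientation"]).as_matrix()
    d=R.T@(np.array([x,y,z])-s["tcp_pos"])*1000
    a=np.degrees(np.arctan2(R[1,1],R[0,1])); t=0 if ydeg is None else -((ydeg-a+90)%180-90)
    print("shift",d.round(1),"turn z",round(t,2),"yang",round(a,2),"tilt",R[:,2].round(4),"tcp",s["tcp_pos"].round(4),"t",round(s["clock"],2))
def rectify(p,cx,cy,z,yaw,half=100,px=0.5):
    """bird's-eye grey image on plane z, axes along yaw (deg): col=+x', row=+y'; 0.5 mm/px"""
    n=int(2*half/px); c,s=np.cos(np.radians(yaw)),np.sin(np.radians(yaw))
    g=(np.arange(n)-n/2)*px/1000; X,Y=np.meshgrid(g,g)
    W=np.stack([cx+c*X-s*Y,cy+s*X+c*Y,np.full_like(X,z)],-1)
    C=W@p["R"].T+p["t"]; u=C[...,0]/C[...,2]*p["fx"]+p["cx"]; v=C[...,1]/C[...,2]*p["fy"]+p["cy"]
    return cv2.remap(p["image"],u.astype(np.float32),v.astype(np.float32),cv2.INTER_CUBIC)
def sideline(g,lo,hi,xs,px=0.5):
    """fit edge row (mm from centre) between rows lo..hi mm over columns xs mm: returns offset, angle deg"""
    n=len(g)/2; r=[];c=[]
    k=np.abs(cv2.Sobel(cv2.GaussianBlur(g,(0,0),2).astype(np.float32),cv2.CV_32F,0,1))
    for x in xs:
        a=k[int(n+lo/px):int(n+hi/px),int(n+x/px)]**2; r.append((np.arange(len(a))@a/a.sum())*px+lo); c.append(x)
    c=np.array(c);r=np.array(r)
    for _ in range(4):
        f=np.polyfit(c,r,1); e=abs(np.polyval(f,c)-r); m=e<max(.4,2*np.median(e)); c,r=c[m],r[m]
    return f[1],np.degrees(np.arctan(f[0])),len(c)
E
python3 - <<'E'
from h import *
P={n:dict(np.load(n+"0.npz")) for n in("top","side")}
o=np.zeros((600,800,3),np.uint8)
for i,(n,p) in enumerate(P.items()):
    g3=rectify(p,.557,-.0345,.0235,-22.5); o[:400,400*i:400*i+400]=g3
    g=g3.mean(2)
    print(n,[sideline(g,l,h,np.arange(-50,50,1.)) for l,h in((-35,-25),(25,35))])
    g3=rectify(p,.529,.301,.036,-27,half=50); o[400:600,200*i:200*i+200]=g3
    g=g3.mean(2)
    print("cover",[sideline(g,l,h,np.arange(-26,26,1.)) for l,h in((-33,-23),(23,33))])
    g3=rectify(p,.529,.301,.007,-27,half=75); o[400:600,400+200*i:600+200*i]=cv2.resize(g3,(200,200))
cv2.imwrite("pics/rect.png",o[:,:,::-1])
go(.449,-.265,.15,96.1)
E
```

```text
top [(np.float64(-30.85240001119045), np.float64(4.798870902580358), 70), (np.float64(28.683917907774074), np.float64(4.759654790572613), 76)]
cover [(np.float64(-29.46084580485673), np.float64(7.304959655334403), 35), (np.float64(26.62905464017461), np.float64(5.851700391927513), 27)]
side [(np.float64(-28.861050672063435), np.float64(4.150475800879371), 69), (np.float64(31.175105090641544), np.float64(3.7376067941500226), 48)]
cover [(np.float64(-27.25483435965333), np.float64(5.977241572679211), 35), (np.float64(28.94754041263287), np.float64(5.32339445041762), 40)]
shift [-517.  -642.3   89.3] turn z -29.24 yang 66.86 tilt [ 1.e-04  1.e-04 -1.e+00] tcp [0.226  0.5288 0.2393] t 0.9
```

View pics/rect.png

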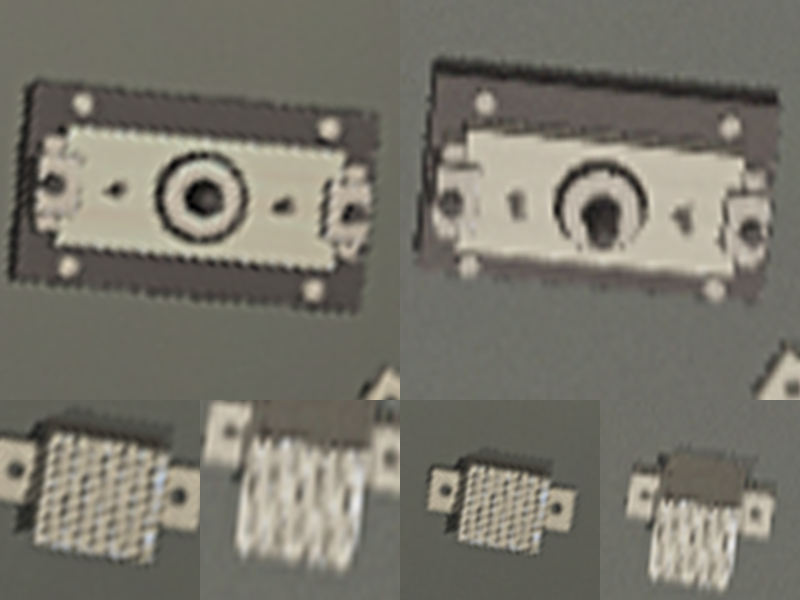

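The rectified view shows the base about 5° and the cover 7–9° off my first guesses. I refine those yaws and start moving toward the coil.

```bash
python3 - <<'E'
from h import *
P={n:dict(np.load(n+"0.npz")) for n in("top","side")}
f=lambda L:[tuple(np.round(l,2)) for l in L]
for i,(n,p) in enumerate(P.items()):
    for yaw in(-18,-17):
        g=rectify(p,.557,-.0345,.0235,yaw).mean(2)
        print(n,yaw,f([sideline(g,l,h,np.arange(-50,50,1.)) for l,h in((-34,-26),(26,34))]))
        print(" nest",f([sideline(rectify(p,.557,-.0345,.0135,yaw,half=120).mean(2),l,h,np.arange(-80,80,1.)) for l,h in((-55,-44),(44,55))]))
    g=rectify(p,.5295,.3015,.036,-18,half=50).mean(2)
    print("cover",f([sideline(g,l,h,np.arange(-26,26,1.)) for l,h in((-32,-24),(24,32))]),f([sideline(g.T.copy(),l,h,np.arange(-24,24,1.)) for l,h in((-34,-26),(26,34))]))
E
python3 -m creep '[[-25.8,-32.1,0,0,0,0,85],[-25.8,-32.1,0,0,0,0,85],[-25.8,-32.1,0,0,0,0,85],[-25.8,-32.1,0,0,0,0,85],[-25.8,-32.1,0,0,0,0,85],[-25.8,-32.1,0,0,0,0,85],[-25.8,-32.1,0,0,0,0,85],[-25.8,-32.1,0,0,0,0,85],[-25.8,-32.1,0,0,0,0,85],[-25.8,-32.1,0,0,0,0,85]]'
```

```text
top -18 [(np.float64(-30.84), np.float64(0.99), np.float64(95.0)), (np.float64(28.44), np.float64(0.77), np.float64(93.0))]
 nest [(np.float64(-52.17), np.float64(0.86), np.float64(111.0)), (np.float64(49.95), np.float64(0.89), np.float64(88.0))]
top -17 [(np.float64(-30.85), np.float64(0.03), np.float64(94.0)), (np.float64(28.43), np.float64(-0.07), np.float64(92.0))]
 nest [(np.float64(-52.25), np.float64(-0.02), np.float64(117.0)), (np.float64(49.91), np.float64(0.03), np.float64(91.0))]
cover [(np.float64(-29.82), np.float64(1.4), np.float64(31.0)), (np.float64(26.21), np.float64(0.17), np.float64(31.0))] [(np.float64(-30.07), np.float64(-0.51), np.float64(42.0)), (np.float64(29.52), np.float64(-0.05), np.float64(27.0))]
side -18 [(np.float64(-28.5), np.float64(0.65), np.float64(96.0)), (np.float64(31.41), np.float64(0.58), np.float64(92.0))]
 nest [(np.float64(-49.96), np.float64(0.01), np.float64(138.0)), (np.float64(49.2), np.float64(-0.4), np.float64(124.0))]
side -17 [(np.float64(-28.51), np.float64(0.0), np.float64(100.0)), (np.float64(31.43), np.float64(-0.05), np.float64(92.0))]
 nest [(np.float64(-49.9), np.float64(0.08), np.float64(104.0)), (np.float64(49.39), np.float64(0.32), np.float64(120.0))]
cover [(np.float64(-27.93), np.float64(-2.03), np.float64(35.0)), (np.float64(28.56), np.float64(0.33), np.float64(32.0))] [(np.float64(-30.04), np.float64(2.22), np.float64(36.0)), (np.float64(29.97), np.float64(1.62), np.float64(27.0))]
clock: 1.73
tcp_pos: [0.337, 0.1305, 0.2397]
orientation: [0.629, 3.077, 0.001]
force: [1.5, 0.6, 0.1]
grip_width: 0.085
grasp_force: 0.0
```

```bash
python3 -m creep '[[-25.8,-32.1,0,0,0,0,85],[-25.8,-32.1,0,0,0,0,85],[-25.8,-32.1,0,0,0,0,85],[-25.8,-32.1,0,0,0,0,85],[-25.8,-32.1,0,0,0,0,85],[-25.8,-32.1,0,0,0,0,85],[-25.8,-32.1,0,0,0,0,85],[-25.8,-32.1,0,0,0,0,85],[-25.8,-32.1,0,0,0,0,85],[-25.8,-32.1,0,0,0,0,85]]'; python3 -m creep '[[0,0,25,0,0,-6,85],[0,0,20,0,0,-6,85],[0,0,20,0,0,-6,85],[0,0,15,0,0,-6,85],[0,0,10,0,0,-5.2,85]]'; python3 -c "
from h import *
go(.449,-.265,.027,96.1)"
```

```text
clock: 2.57
tcp_pos: [0.4483, -0.2666, 0.2394]
orientation: [0.631, 3.077, 0.0]
force: [0.9, -0.3, 0.3]
grip_width: 0.0849
grasp_force: 0.0
clock: 2.98
tcp_pos: [0.4473, -0.2639, 0.1474]
orientation: [0.173, -3.135, -0.003]
force: [-0.0, -1.0, 1.2]
grip_width: 0.0848
grasp_force: 0.0
shift [ -1.8  -1.5 120.4] turn z 0.22 yang 96.32 tilt [-0.0022  0.0019 -1.    ] tcp [ 0.4473 -0.2639  0.1474] t 2.98
```

```bash
python3 -m creep '[[-1.8,-1.5,20,0,0,0,85],[0,0,30,0,0,0,85],[0,0,30,0,0,0,85],[0,0,25,0,0,0,85],[0,0,15,0,0,0,85],[0,0,0,0,0,0,85],[0,0,0,0,0,0,38],[0,0,0,0,0,0,38],[0,0,0,0,0,0,38],[0,0,0,0,0,0,38],[0,0,0,0,0,0,38],[0,0,0,0,0,0,38]]'
```

```text
clock: 3.98
tcp_pos: [0.4512, -0.2663, 0.0312]
orientation: [-0.166, 3.134, -0.003]
force: [-0.5, 0.3, 4.9]
grip_width: 0.0414
grasp_force: 60.8
```

```bash
python3 -c "
from h import *
go(.449,-.265,.12)"; python3 -m creep '[[0,0,-5,0,0,0,38],[0,0,-10,0,0,0,38],[0,0,-10,0,0,0,38],[0,0,0,0,0,0,38]]'
```

```text
shift [  1.8   1.3 -88.8] turn z 0 yang 96.06 tilt [ 0.003 -0.002 -1.   ] tcp [ 0.4512 -0.2663  0.0312] t 3.98
clock: 4.32
tcp_pos: [0.4516, -0.2667, 0.0568]
orientation: [-0.166, 3.133, -0.005]
force: [0.3, -0.5, -0.7]
grip_width: 0.0413
grasp_force: 61.2
```

```bash
python3 -m creep '[[0,0,-20,0,0,0,38],[0,0,-30,0,0,0,38],[0,0,-30,0,0,0,38],[0,0,0,0,0,0,38]]'
python3 - <<'E'
from h import *
o=np.zeros((600,800,3),np.uint8)
for i,n in enumerate(("top","side")):
    p=imaging.get_image(n); s=sensors.get_state()
    C=p["R"]@(s["tcp_pos"]-[0,0,.0])+p["t"]; u,v=int(C[0]/C[2]*p["fx"]+p["cx"]),int(C[1]/C[2]*p["fy"]+p["cy"]); print(n,u,v)
    o[:400,400*i:400*i+400]=cv2.resize(p["image"][v-50:v+50,u-50:u+50],(400,400),interpolation=2)
cv2.imwrite("pics/held.png",o[:400,:,::-1]); go(.5575,-.034,.13,73)
E
```

```text
clock: 4.65
tcp_pos: [0.4534, -0.2681, 0.1401]
orientation: [-0.166, 3.128, -0.012]
force: [1.2, -0.2, -0.9]
grip_width: 0.0413
grasp_force: 61.5
top 435 248
side 335 293
shift [-130.7  219.5    5.4] turn z 23.07 yang 96.07 tilt [ 0.0026 -0.002  -1.    ] tcp [ 0.4507 -0.2661  0.1356] t 4.75
```

View pics/held.png

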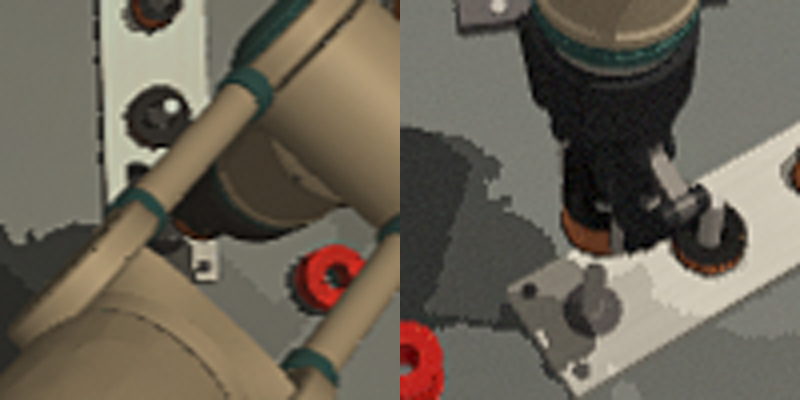

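The coil is off its spindle, held near the side-crop position (590,230). I move it over the boss.

```bash
python3 -m creep '[[-18.7,31.4,0,0,0,0,38],[-18.7,31.4,0,0,0,0,38],[-18.7,31.4,0,0,0,0,38],[-18.7,31.4,0,0,0,0,38],[-18.7,31.4,0,0,0,0,38],[-18.7,31.4,0,0,0,0,38],[-18.5,31.1,0,0,0,0,38],[0,0,10,0,0,6,38],[0,0,15,0,0,6,38],[0,0,15,0,0,6,38],[0,0,10,0,0,5,38],[0,0,0,0,0,0,38]]'
python3 - <<'E'
from h import *
from scipy.optimize import least_squares
import time
o=np.zeros((600,800,3),np.uint8)
for i,n in enumerate(("top","side")):
    p=imaging.get_image(n); s=sensors.get_state(); w=pts(p)
    np.savez(n+"1.npz",**{k:p[k] for k in("image","depth","R","t","fx","fy","cx","cy")})
    for j,r in enumerate(spotter.trace("coil",p)):
        m=r["region"]; q=w[m]; q=q[~np.isnan(q[:,0])]
        if len(q)<10: continue
        c=np.median(q,0); print(n,round(r["p"],2),len(q),c.round(3))
        if np.hypot(*(c[:2]-s["tcp_pos"][:2]))<.06:
            np.save(f"q_{n}{j}.npy",q)
            f=least_squares(lambda k:np.hypot(*(q[:,:2]-k).T)-.0215,c[:2],loss="soft_l1",f_scale=.001); print("fit",f.x.round(4), np.median(abs(f.fun)).round(4),"z",q[:,2].min(),q[:,2].max())
    C=p["R"]@s["tcp_pos"]+p["t"]; u,v=int(C[0]/C[2]*p["fx"]+p["cx"]),int(C[1]/C[2]*p["fy"]+p["cy"]); print(n,u,v)
    o[:400,400*i:400*i+400]=cv2.resize(p["image"][v-50:v+50,u-50:u+50],(400,400),interpolation=2)
cv2.imwrite("pics/held2.png",o[:400,:,::-1]); go(.5575,-.034,.075,73)
E
```

```text
clock: 5.75
tcp_pos: [0.5536, -0.0327, 0.0802]
orientation: [-0.463, -3.098, -0.001]
force: [-0.0, 0.6, -2.0]
grip_width: 0.0411
grasp_force: 61.6
top 0.65 240 [ 0.428 -0.384  0.027]
top 0.62 85 [ 0.536 -0.029  0.088]
fit [ 0.5536 -0.0333] 0.0015 z 0.024410880688181577 0.5679171029044316
top 0.51 250 [ 0.338 -0.255  0.028]
top 347 204
side 0.92 411 [ 0.339 -0.257  0.027]
side 0.79 423 [ 0.428 -0.384  0.027]
side 0.5 86 [ 0.538 -0.035  0.089]
fit [ 0.5576 -0.0348] 0.0018 z 0.02058601787215871 0.09492502840561018
side 330 213
shift [-0.6 -0.2  9.3] turn z 0.15 yang 73.15 tilt [ 0.e+00  1.e-04 -1.e+00] tcp [ 0.557  -0.0337  0.0843] t 5.95
```

View pics/held2.png

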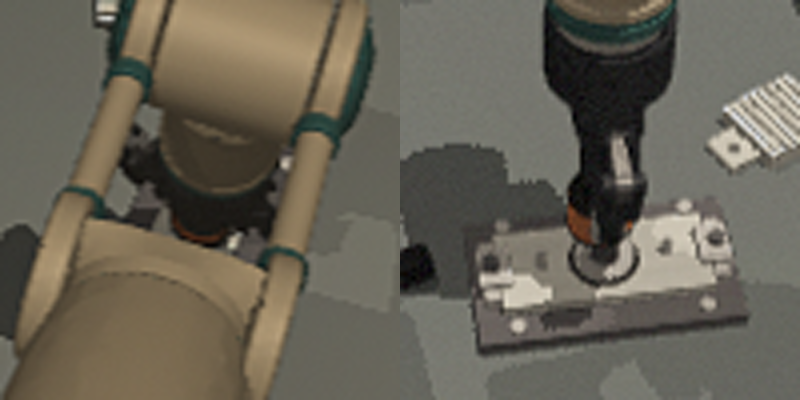

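Run:
```python
from h import *
from scipy.optimize import least_squares
P={n+i:dict(np.load(n+i+".npz")) for n in("top","side") for i in "01"}
for k,p in P.items():
    w=pts(p); h=cv2.cvtColor(p["image"],cv2.COLOR_RGB2HSV); org=(h[...,0]>3)&(h[...,0]<18)&(h[...,1]>110)
    c=np.array([.449,-.265]) if k[-1]=="0" else np.array([.557,-.034])
    m=org&(np.hypot(w[...,0]-c[0],w[...,1]-c[1])<.027)&(w[...,2]<.1); q=w[m]
    if len(q)<6: print(k,len(q)); continue
    f=least_squares(lambda a:np.hypot(*(q[:,:2]-a).T)-.0207,c,loss="soft_l1",f_scale=.001)
    J=f.jac; print(k,len(q),f.x.round(4),"res",np.median(abs(f.fun)).round(4),"z",q[:,2].min().round(3),q[:,2].max().round(3),"mean pt",q.mean(0).round(4))
for n in("top","side"):  # boss by depth, ring circle
    w=pts(P[n+"0"]); m=(np.hypot(w[...,0]-.557,w[...,1]+.034)<.012)&(w[...,2]>.036); q=w[m]
    print(n,"boss",len(q),q.mean(0).round(4))
```

```text
top0 20 [ 0.4491 -0.2661] res 0.0003 z 0.012 0.043 mean pt [ 0.4362 -0.2542  0.0283]
top1 30 [ 0.5518 -0.0333] res 0.0003 z 0.026 0.091 mean pt [ 0.5351 -0.0317  0.0724]
side0 90 [ 0.4505 -0.2634] res 0.0003 z 0.009 0.041 mean pt [ 0.4413 -0.2774  0.0261]
side1 46 [ 0.5553 -0.0309] res 0.0007 z 0.062 0.093 mean pt [ 0.5378 -0.0374  0.0774]
top boss 25 [ 0.5559 -0.035   0.044 ]
side boss 29 [ 0.5564 -0.0351  0.0431]
```

```bash
python3 -m creep '[[-2.1,-0.2,5,0,0,0,38],[0,0,5,0,0,0,38],[0,0,4,0,0,0,38],[0,0,4,0,0,0,38],[0,0,3,0,0,0,38],[0,0,0,0,0,0,38],[0,0,0,0,0,0,38]]'; python3 -c "
from h import *
s=sensors.get_state(); print(s['force'],s['torque']); go(.559,-.0343,.05,73)"
```

```text
clock: 6.53
tcp_pos: [0.5587, -0.0343, 0.063]
orientation: [-0.462, -3.107, -0.0]
force: [0.7, 1.0, -1.9]
grip_width: 0.0412
grasp_force: 61.6
[ 0.69239956  0.97612429 -1.85095841] [0.02257598 0.06355501 0.06760183]
shift [-0.3  0.1 13. ] turn z 0.07 yang 73.07 tilt [-5.e-04  2.e-04 -1.e+00] tcp [ 0.5587 -0.0343  0.063 ] t 6.53
```

No contact so far with the coil about 4 mm below the boss tip, so I continue down.

```bash
python3 -m creep '[[0,0,4,0,0,0,38],[0,0,3,0,0,0,38],[0,0,0,0,0,0,38]]'; python3 -m creep '[[0,0,3,0,0,0,38],[0,0,2,0,0,0,38],[0,0,0,0,0,0,38]]'; python3 -c "
from h import *
s=sensors.get_state(); print(s['force'],s['torque']); go(.559,-.0343,.05,73)"
```

```text
clock: 6.78
tcp_pos: [0.5584, -0.0342, 0.0557]
orientation: [-0.462, -3.106, -0.0]
force: [-0.5, -0.5, -1.5]
grip_width: 0.0414
grasp_force: 61.6
clock: 7.03
tcp_pos: [0.5585, -0.0343, 0.0508]
orientation: [-0.463, -3.107, -0.0]
force: [0.1, 0.5, -1.8]
grip_width: 0.0413
grasp_force: 61.6
[ 0.14531056  0.49234095 -1.78385763] [-0.00403008  0.03573664 -0.04151098]
shift [-0.4  0.1  0.8] turn z 0.06 yang 73.06 tilt [-8.e-04  2.e-04 -1.e+00] tcp [ 0.5585 -0.0343  0.0508] t 7.03
```

```bash
python3 -m creep '[[0,0,1,0,0,0,38],[0,0,1,0,0,0,38],[0,0,0,0,0,0,38],[0,0,0,0,0,0,38]]';  python3 -c "
from h import *
s=sensors.get_state(); print(s['force'],s['tcp_pos'])"
```

```text
clock: 7.37
tcp_pos: [0.5589, -0.0343, 0.0494]
orientation: [0.463, 3.107, 0.0]
force: [-0.2, -0.6, -1.6]
grip_width: 0.0414
grasp_force: 61.7
[-0.15991335 -0.60914047 -1.63344577] [ 0.55892661 -0.03434636  0.04935974]
```

```bash
python3 -m creep '[[0,0,1,0,0,0,38],[0,0,0,0,0,0,38],[0,0,0,0,0,0,38]]';  python3 -m creep '[[0,0,1,0,0,0,38],[0,0,0,0,0,0,38],[0,0,0,0,0,0,38]]'
```

```text
clock: 7.62
tcp_pos: [0.559, -0.0344, 0.0489]
orientation: [0.462, 3.107, 0.0]
force: [-1.3, 0.2, 4.1]
grip_width: 0.0414
grasp_force: 62.2
clock: 7.87
tcp_pos: [0.559, -0.0344, 0.0476]
orientation: [0.462, 3.107, 0.0]
force: [-1.4, 1.0, 4.9]
grip_width: 0.0415
grasp_force: 62.3
```

The coil is seated on the ring, with contact at TCP z 0.049 m. I release it, lift, and check.

```bash
python3 -m creep '[[0,0,-0.7,0,0,0,70],[0,0,0,0,0,0,70],[0,0,0,0,0,0,70],[0,0,0,0,0,0,70],[0,0,0,0,0,0,70],[0,0,-10,0,0,0,70],[0,0,-20,0,0,0,70],[0,0,-30,0,0,0,70],[0,0,-40,0,0,0,85],[0,0,0,0,0,0,85]]'
python3 - <<'E'
from h import *
go(.5293,.3009,.15,73)
E
```

```text
clock: 8.7
tcp_pos: [0.5637, -0.0352, 0.1559]
orientation: [0.46, 3.093, -0.001]
force: [1.4, 0.3, 0.5]
grip_width: 0.0849
grasp_force: 0.0
shift [130.9 311.5   4.5] turn z 0.07 yang 73.07 tilt [ 0.0145 -0.0026 -0.9999] tcp [ 0.5637 -0.0352  0.1559] t 8.7
```

```bash
python3 -m creep '[[14,34.7,0,0,0,0,85],[14,34.7,0,0,0,0,85],[14,34.7,0,0,0,0,85],[14,34.7,0,0,0,0,85],[14,34.7,0,0,0,0,85],[14,34.7,0,0,0,0,85],[14,34.7,0,0,0,0,85],[14,34.7,0,0,0,0,85],[14,34.7,0,0,0,0,85],[0,0,20,0,0,0,85],[0,0,10,0,0,0,85],[0,0,0,0,0,0,85]]'
python3 - <<'E'
from h import *
o=np.zeros((400,800,3),np.uint8)
for i,n in enumerate(("top","side")):
    p=imaging.get_image(n); np.savez(n+"2.npz",**{k:p[k] for k in("image","depth","R","t","fx","fy","cx","cy")})
    w=pts(p); m=(np.hypot(w[...,0]-.557,w[...,1]+.034)<.03)&(w[...,2]>.05)&(w[...,2]<.07); q=w[m]
    print(n,len(q),cv2.minAreaRect((q[:,:2]*1000).astype(np.float32)),np.median(q[:,2]))
    v,u=np.nonzero(m); v,u=int(v.mean()),int(u.mean())
    o[:,400*i:400*i+400]=cv2.resize(p["image"][v-50:v+50,u-50:u+50],(400,400),interpolation=2)
cv2.imwrite("pics/seat.png",o[...,::-1]); go(.5293,.3009,.03,73)
E
```

```text
clock: 9.7
tcp_pos: [0.5273, 0.3004, 0.1157]
orientation: [-0.46, -3.103, 0.005]
force: [-0.6, -0.5, 0.6]
grip_width: 0.0849
grasp_force: 0.0
top 155 ((556.6304931640625, -34.986385345458984), (41.29983901977539, 42.01272201538086), 24.553144454956055) 0.05932981977069742
side 178 ((558.0440063476562, -33.650787353515625), (42.353145599365234, 41.93610763549805), 33.02198791503906) 0.05802466443547773
shift [-0.   1.1 87.8] turn z 0.01 yang 73.01 tilt [-0.0013 -0.001  -1.    ] tcp [0.5291 0.3    0.1178] t 9.8
```

View pics/seat.png

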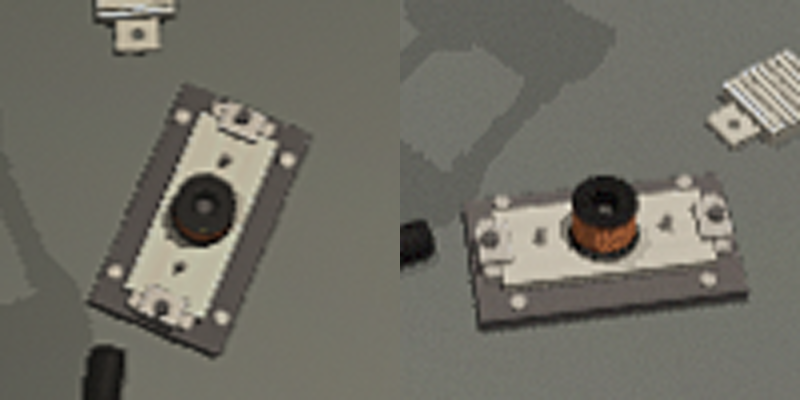

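The coil sits upright and centred on the boss. Now I grip the cover.

```bash
python3 -m creep '[[0,1.1,30,0,0,0,85],[0,0,30,0,0,0,85],[0,0,20,0,0,0,85],[0,0,14,0,0,0,85],[0,0,8,0,0,0,85],[0,0,0,0,0,0,85],[0,0,0,0,0,0,85],[0,0,0,0,0,0,50],[0,0,0,0,0,0,50],[0,0,0,0,0,0,50],[0,0,0,0,0,0,50],[0,0,0,0,0,0,50]]';python3 -c "
from h import *
s=sensors.get_state(); print(s['force'],s['tcp_pos'],s['grip_width']);go(.5293,.3009,.03,73)"
```

```text
clock: 10.8
tcp_pos: [0.5308, 0.3027, 0.0177]
orientation: [0.462, 3.104, 0.003]
force: [1.3, 0.2, 6.5]
grip_width: 0.0549
grasp_force: 65.5
[1.32076173 0.22267136 6.46379913] [0.53079929 0.30268695 0.01772505] 0.054901733521043675
shift [  0.9  -2.1 -12.3] turn z 0.06 yang 73.06 tilt [ 0.0031  0.0013 -1.    ] tcp [0.5308 0.3027 0.0177] t 10.8
```

```bash
python3 -m creep '[[0,0,-4,0,0,0,50],[0,0,-15,0,0,0,50],[0,0,-30,0,0,0,50],[0,0,-35,0,0,0,50],[0,0,-25,0,0,0,50],[0,0,0,0,0,0,50]]'; python3 -m creep '[[-13.9,-34.9,0,0,0,0,50],[-13.9,-34.9,0,0,0,0,50],[-13.9,-34.9,0,0,0,0,50],[-13.9,-34.9,0,0,0,0,50],[-13.9,-34.9,0,0,0,0,50],[-13.9,-34.9,0,0,0,0,50],[-13.9,-34.9,0,0,0,0,50],[-13.9,-34.9,0,0,0,0,50],[-13.6,-34.9,0,0,0,0,50],[0,0,0,0,0,0,50],[0,0,0,0,0,0,50]]'
python3 - <<'E'
from h import *
go(.5584,-.0345,.10,73)
o=np.zeros((400,800,3),np.uint8)
for i,n in enumerate(("top","side")):
    p=imaging.get_image(n); np.savez(n+"3.npz",**{k:p[k] for k in("image","depth","R","t","fx","fy","cx","cy")})
    C=p["R"]@np.array([.557,-.034,.06])+p["t"]; u,v=int(C[0]/C[2]*p["fx"]+p["cx"]),int(C[1]/C[2]*p["fy"]+p["cy"]); print(u,v)
    o[:,400*i:400*i+400]=cv2.resize(p["image"][v-40:v+40,u-40:u+40],(400,400),interpolation=2)
cv2.imwrite("pics/hover.png",o[...,::-1])
E
```

```text
clock: 11.3
tcp_pos: [0.5328, 0.3037, 0.1309]
orientation: [0.461, 3.098, 0.009]
force: [1.5, 0.4, -1.9]
grip_width: 0.0552
grasp_force: 64.7
clock: 12.22
tcp_pos: [0.5567, -0.0365, 0.1238]
orientation: [-0.468, -3.104, -0.0]
force: [1.0, 1.0, -2.4]
grip_width: 0.055
grasp_force: 64.9
shift [-1.   2.5 23.8] turn z -0.16 yang 72.84 tilt [-2.2e-03  5.0e-04 -1.0e+00] tcp [ 0.5567 -0.0365  0.1238] t 12.22
347 205
330 219
```

View pics/hover.png

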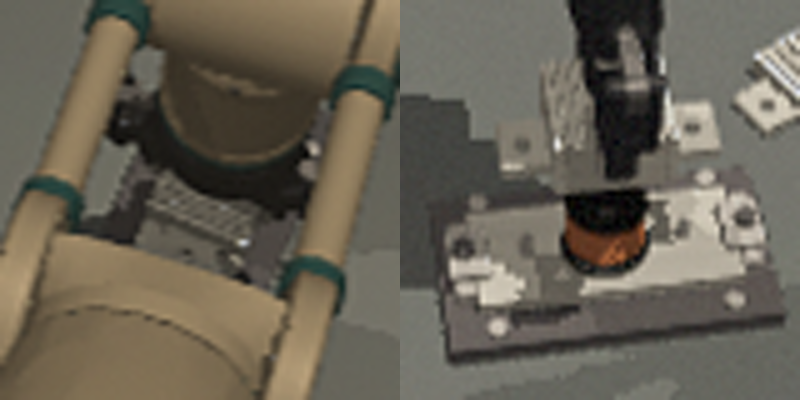

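The side view shows both ear holes at crop (521,145) and (692,127), above the dowels at (528,243) and (683,227). I compute the offset between them.

Run:
```python
from h import *
def blob(g,x,y,r=8,px=.5):
    n=len(g)/2
    for _ in range(4):
        a=g[int(round(n+(y-r)/px)):int(round(n+(y+r)/px)),int(round(n+(x-r)/px)):int(round(n+(x+r)/px))].astype(float)
        wt=np.clip(np.percentile(a,60)-20-a,0,None); Y,X=np.mgrid[:a.shape[0],:a.shape[1]]
        x,y=x-r+(X*wt).sum()/wt.sum()*px,y-r+(Y*wt).sum()/wt.sum()*px
    return round(x,2),round(y,2)
s=sensors.get_state(); print(s["tcp_pos"],s["clock"])
p0,p3=[dict(np.load(f"side{i}.npz")) for i in "03"]; t0=dict(np.load("top0.npz"))
w=pts(p3); m=(w[...,2]>.09)&(w[...,2]<.125)&(np.hypot(w[...,0]-.557,w[...,1]+.034)<.07)&(abs((w[...,0]-.557)*.956-(w[...,1]+.034)*.292)>.034)
print("ear z",np.median(w[m][:,2]))
zz=np.median(w[m][:,2])
for nm,p,z in(("dowel",p0,.031),("dowel top cam",t0,.031),("hole",p3,zz)):
    g=rectify(p,.557,-.0345,z,-17); G=g.mean(2); print(nm,blob(G,-42,0),blob(G,42,0))
    cv2.imwrite("pics/"+nm.replace(" ","")+".png",g[100:300,:,::-1])
im=[cv2.imread("pics/"+n+".png") for n in("dowel","doweltopcam","hole")]
cv2.imwrite("pics/b3.png",np.vstack(im))
print("tcp in base frame",[((s["tcp_pos"][:2]-[.557,-.0345])@np.array(v)*1000).round(2) for v in((.9563,-.2924),(.2924,.9563))])
```

```text
[ 0.55654195 -0.03413315  0.12402833] 12.3167
ear z 0.11178077400969924
dowel (np.float64(-42.2), np.float64(0.79)) (np.float64(40.71), np.float64(-0.13))
dowel top cam (np.float64(-44.03), np.float64(-1.27)) (np.float64(39.34), np.float64(-1.11))
hole (np.float64(-42.92), np.float64(1.24)) (np.float64(41.43), np.float64(0.61))
tcp in base frame [np.float64(-0.55), np.float64(0.22)]
```

View pics/b3.png

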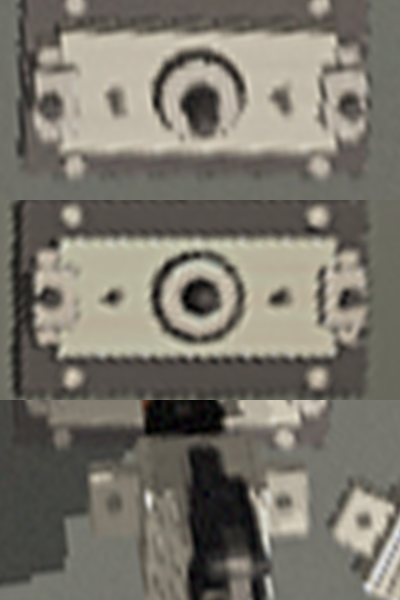

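```bash
python3 -m creep '[[0,0,14,0,0,0.1,50],[0,0,14,0,0,0,50],[0,0,12,0,0,0,50],[0,0,10,0,0,0,50],[0,0,8,0,0,0,50],[0,0,6,0,0,0,50],[0,0,0,0,0,0,50],[0,0,0,0,0,0,50],[0,0,0,0,0,0,50]]'
python3 - <<'E'
from h import *
s=sensors.get_state(); print(s["force"],s["torque"]); go(.557,-.0345,.0577,73)
print("tcp in base frame",[((s["tcp_pos"][:2]-[.557,-.0345])@np.array(v)*1000).round(2) for v in((.9563,-.2924),(.2924,.9563))])
p=imaging.get_image("side"); np.savez("side4.npz",**{k:p[k] for k in("image","depth","R","t","fx","fy","cx","cy")})
g=rectify(p,.557,-.0345,s["tcp_pos"][2]-.0177+.007,-17)
cv2.imwrite("pics/low.png",np.vstack([cv2.resize(g[120:280,:,::-1],None,fx=1.9,fy=1.9),cv2.resize(rectify(p,.557,-.0345,.0235,-17)[140:260,:,::-1],None,fx=1.9,fy=1.9)]))
E
```

```text
clock: 13.07
tcp_pos: [0.558, -0.0346, 0.0615]
orientation: [0.465, 3.106, 0.0]
force: [0.3, 0.4, -2.0]
grip_width: 0.0551
grasp_force: 64.9
[ 0.25358764  0.3766433  -1.96052529] [-0.01992014 -0.03331193  0.01849585]
shift [ 1.  -0.2  3.8] turn z -0.02 yang 72.98 tilt [ 1.1e-03 -1.0e-04 -1.0e+00] tcp [ 0.558  -0.0346  0.0615] t 13.07
tcp in base frame [np.float64(1.03), np.float64(0.21)]
```

View pics/low.png

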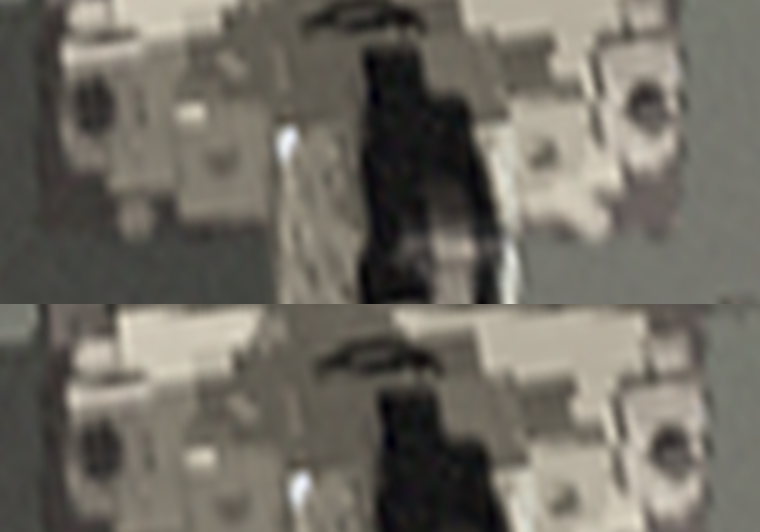

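```bash
python3 -m creep '[[1.5,0,1,0,0,0,50],[0,0,2,0,0,0,50],[0,0,2,0,0,0,50],[0,0,0,0,0,0,50],[0,0,0,0,0,0,50]]'; python3 -m creep '[[0,0,1.5,0,0,0,50],[0,0,0,0,0,0,50],[0,0,0,0,0,0,50]]'
python3 - <<'E'
from h import *
s=sensors.get_state(); print(s["force"],s["torque"]); go(.557,-.0345,.0577,73)
print("tcp in base frame",[((s["tcp_pos"][:2]-[.557,-.0345])@np.array(v)*1000).round(2) for v in((.9563,-.2924),(.2924,.9563))])
E
```

```text
clock: 13.53
tcp_pos: [0.5562, -0.0343, 0.056]
orientation: [0.466, 3.107, 0.0]
force: [0.9, 0.8, -1.4]
grip_width: 0.0547
grasp_force: 64.9
clock: 13.78
tcp_pos: [0.5565, -0.0342, 0.0546]
orientation: [0.465, 3.106, 0.0]
force: [-0.6, 0.8, -0.7]
grip_width: 0.055
grasp_force: 64.9
[-0.59650968  0.77718042 -0.68152296] [ 0.02556295 -0.21743054 -0.00763091]
shift [-0.5 -0.1 -3.1] turn z -0.04 yang 72.96 tilt [ 9.e-04  0.e+00 -1.e+00] tcp [ 0.5565 -0.0342  0.0546] t 13.78
tcp in base frame [np.float64(-0.53), np.float64(0.1)]
```

```bash
for i in 1; do python3 -m creep '[[0,0,1,0,0,0,50],[0,0,0,0,0,0,50],[0,0,0,0,0,0,50]]'; done; python3 -c "
from h import *
s=sensors.get_state(); print(s['force'],s['torque'])"; python3 -m creep '[[0,0,1,0,0,0,50],[0,0,0,0,0,0,50],[0,0,0,0,0,0,50]]'
python3 - <<'E'
from h import *
s=sensors.get_state(); print(s["force"],s["torque"]); go(.557,-.0345,.0577,73)
E
```

```text
clock: 14.03
tcp_pos: [0.5567, -0.0342, 0.0537]
orientation: [0.465, 3.106, 0.0]
force: [2.4, 0.2, -0.2]
grip_width: 0.0549
grasp_force: 65.0
[ 2.42894554  0.16593667 -0.187897  ] [ 0.08878881 -0.3595511   0.02738575]
clock: 14.28
tcp_pos: [0.557, -0.0341, 0.0529]
orientation: [0.465, 3.105, 0.001]
force: [2.8, 2.4, 0.9]
grip_width: 0.0548
grasp_force: 65.2
[2.79074176 2.41815822 0.92621755] [ 0.22881375 -0.56596635  0.04909183]
shift [-0.2 -0.3 -4.8] turn z -0.04 yang 72.96 tilt [ 1.9e-03  1.0e-04 -1.0e+00] tcp [ 0.557  -0.0341  0.0529] t 14.28
```

```bash
python3 -m creep '[[-0.5,0.5,0,0,0,0,50],[0,0,0,0,0,0,50],[0,0,0,0,0,0,50]]'; python3 -c "
from h import *
s=sensors.get_state(); print(s['force'],s['torque'])"; python3 -m creep '[[0,0,1.5,0,0,0,50],[0,0,0,0,0,0,50],[0,0,0,0,0,0,50]]'
python3 - <<'E'
from h import *
s=sensors.get_state(); print(s["force"],s["torque"]); go(.557,-.0345,.0577,73)
E
```

```text
clock: 14.53
tcp_pos: [0.5571, -0.0339, 0.0526]
orientation: [0.465, 3.106, 0.0]
force: [2.2, 1.0, 1.2]
grip_width: 0.0552
grasp_force: 65.2
[2.22327916 0.97006477 1.19672429] [ 0.11938167 -0.56131418  0.07231114]
clock: 14.78
tcp_pos: [0.5573, -0.0338, 0.0508]
orientation: [0.465, 3.106, 0.001]
force: [4.4, 2.2, -1.0]
grip_width: 0.055
grasp_force: 65.0
[ 4.42381532  2.22069788 -1.02539064] [ 0.26864243 -0.77650409  0.12355563]
shift [ 0.1 -0.8 -6.9] turn z -0.04 yang 72.96 tilt [ 1.2e-03  3.0e-04 -1.0e+00] tcp [ 0.5573 -0.0338  0.0508] t 14.78
```

```bash
python3 -m creep '[[-0.7,0.4,0,0,0,0,50],[0,0,0,0,0,0,50],[0,0,0,0,0,0,50]]'; python3 -c "
from h import *
s=sensors.get_state(); print(s['force'],s['torque'])"; python3 -m creep '[[0,0,1.5,0,0,0,50],[0,0,1,0,0,0,50],[0,0,0,0,0,0,50],[0,0,0,0,0,0,50]]'
python3 - <<'E'
from h import *
s=sensors.get_state(); print(s["force"],s["torque"]); go(.557,-.0345,.0577,73)
E
```

```text
clock: 15.03
tcp_pos: [0.5574, -0.0337, 0.0508]
orientation: [-0.465, -3.107, -0.0]
force: [3.6, 1.9, -0.1]
grip_width: 0.0549
grasp_force: 65.0
[ 3.64854561  1.92632296 -0.06685131] [ 0.21755223 -0.63831757  0.06280863]
clock: 15.37
tcp_pos: [0.5575, -0.0337, 0.0484]
orientation: [-0.465, -3.107, -0.0]
force: [4.0, 1.9, -1.8]
grip_width: 0.055
grasp_force: 65.0
[ 4.01415295  1.9214999  -1.79395421] [ 0.25692858 -0.60420143  0.07329534]
shift [ 0.2 -0.9 -9.3] turn z -0.04 yang 72.96 tilt [-0.e+00  2.e-04 -1.e+00] tcp [ 0.5575 -0.0337  0.0484] t 15.37
```

Both holes are on the dowels. I ease the side load a little more and press down.

```bash
python3 -m creep '[[-0.8,0.6,1,0,0,0,50],[0,0,1,0,0,0,50],[0,0,1,0,0,0,50],[0,0,0,0,0,0,50],[0,0,0,0,0,0,50]]'; python3 -c "
from h import *
s=sensors.get_state(); print(s['force'],s['torque'])"; python3 -m creep '[[0,0,1,0,0,0,50],[0,0,1,0,0,0,50],[0,0,0,0,0,0,50],[0,0,0,0,0,0,50]]'
python3 - <<'E'
from h import *
s=sensors.get_state(); print(s["force"],s["torque"]); go(.557,-.0345,.0417,73)
E
```

```text
clock: 15.78
tcp_pos: [0.5577, -0.0334, 0.0455]
orientation: [-0.465, -3.106, 0.0]
force: [0.2, 0.6, 3.0]
grip_width: 0.0551
grasp_force: 65.4
[0.18752666 0.55003242 2.99246219] [ 0.06226056 -0.02908256 -0.00995791]
clock: 16.12
tcp_pos: [0.5578, -0.0334, 0.0434]
orientation: [-0.465, -3.106, 0.0]
force: [-2.3, 0.0, 4.9]
grip_width: 0.0549
grasp_force: 65.6
[-2.32864771  0.03733845  4.86711543] [-0.09169183  0.34837572  0.0018405 ]
shift [ 0.4 -1.2  1.7] turn z -0.03 yang 72.97 tilt [-0.0013  0.     -1.    ] tcp [ 0.5578 -0.0334  0.0434] t 16.12
```

```bash
python3 -m creep '[[0.3,0,1,0,0,0,50],[0,0,0.5,0,0,0,50],[0,0,0,0,0,0,50],[0,0,0,0,0,0,50]]'; python3 -m creep '[[0,0,1,0,0,0,50],[0,0,0,0,0,0,50],[0,0,0,0,0,0,50]]'; python3 -m creep '[[0,0,1,0,0,0,50],[0,0,0,0,0,0,50],[0,0,0,0,0,0,50]]'
```

```text
clock: 16.45
tcp_pos: [0.5578, -0.0334, 0.0421]
orientation: [-0.465, -3.106, 0.0]
force: [-2.1, -0.4, 6.2]
grip_width: 0.0551
grasp_force: 65.8
clock: 16.7
tcp_pos: [0.5577, -0.0334, 0.0418]
orientation: [-0.465, -3.107, 0.0]
force: [-3.2, 1.2, 10.1]
grip_width: 0.0552
grasp_force: 66.2
clock: 16.95
tcp_pos: [0.5577, -0.0334, 0.0417]
orientation: [-0.465, -3.107, 0.0]
force: [-5.3, -0.5, 16.0]
grip_width: 0.0554
grasp_force: 66.8
```

```bash
python3 -m creep '[[0.6,0,0.5,0,0,0,50],[0,0,0,0,0,0,50],[0,0,0,0,0,0,50],[0,0,0,0,0,0,50],[0,0,0,0,0,0,50],[0,0,0,0,0,0,50]]'
python3 - <<'E'
from h import *
p=imaging.get_image("side"); w=pts(p); X=(w[...,0]-.557)*.956-(w[...,1]+.034)*.292; Y=(w[...,0]-.557)*.292+(w[...,1]+.034)*.956
for lo,hi in((-54,-34),(34,54)):
    m=(X*1000>lo)&(X*1000<hi)&(abs(Y)<.008); z=w[...,2][m]; print("ear top z",np.percentile(z,[25,50,75]).round(4),"expect ~.031")
s=sensors.get_state(); print(s["force"],s["tcp_pos"],s["grasp_force"])
a=p["image"][179:259,290:370]; cv2.imwrite("pics/end.png",cv2.resize(a,(480,480),interpolation=2)[...,::-1])
E
```

```text
clock: 17.45
tcp_pos: [0.5577, -0.0334, 0.0417]
orientation: [0.465, 3.106, -0.001]
force: [-4.5, -0.2, 18.4]
grip_width: 0.055
grasp_force: 67.4
ear top z [0.1695 0.248  0.3244] expect ~.031
ear top z [0.029  0.0302 0.034 ] expect ~.031
[-4.38608932 -0.91139218 18.60794634] [ 0.55777114 -0.03342751  0.04171716] 67.36074060201645
```

View pics/end.png

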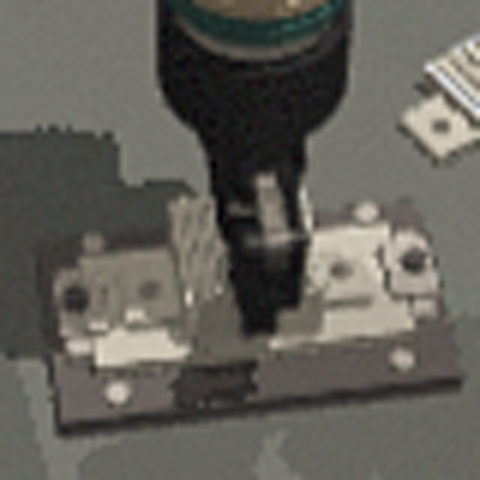

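The cover lies flat on the base: the ears are at (150,290) and (342,270), and the right ear top measures 30 mm, where 31 mm is expected when shut. The TCP has stopped at the closed height under about 19 N, so I hand in while holding.

```bash
python3 -c "
from h import *
print(ticket.finish_job())"
```

```text
the job is handed in; nothing more can be done
None
```

The job is handed in: the big coil is over the boss, the tall cover is on both dowels and pressed shut with about 19 N, and the gripper was still holding it at hand-in (about 17.5 s of the 58 s used); the verdict was not reported.

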